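# Park the spring lock of a sample loader and draw out its tube tray

### The job

Unlock the sample loader: pull the red lock knob straight up against its spring to the soft end of its stroke without straining it, twist it clockwise to the yellow mark, ease it down into the rest notch and let go so that it stays up by itself. Then draw the white tube tray out along its rails all the way to the end stop and let go of it, with the knob still parked and the bottle, jar and tube rack left undisturbed.

Things in the scene. Friction and masses are not known exactly. Their poses are not given: they have to be found in the camera images.
- station: Fixed grey loader bed with side rails, 130 (x) by 345 (y, from -55 to +290), rails 36 high; a blue bridge over it, 154 (x) by 36 (y), top 70 above the table. Origin: on the table top, right under the plunger's axis. Its +y axis is the way the tray draws out; z up.
- guide: Brass bush in the bridge that carries the spring plunger and knob. Origin: plunger axis, at the bridge top. Round it stands a steel collar, outer radius 19, lip 96 to 110 above the table: set differently each time, not measured. While locked, a crosspin on the knob's stem stands in the collar's deep slot. Load between plunger and station (buffer, slot, notch, tray hole) must stay below 24 N.
- plunger (a joint): Lift of the plunger, m: 0 = locked, tip 5 mm deep in the tray's hole. Spring pulls down 4.2 N plus 0.15 N/mm; knob weight 1.3 N. After 9 to 23 mm (by collar height) the crosspin is over the lip; 1 mm further a rubber buffer, 18 N/mm, ends the stroke. Twisted sooner the pin jams in the slot. Parked in the notch: 2.5 mm below the lift that clears the lip (0.0065 to 0.0205).
- knob (a joint): Twist of the knob, rad: 0 = locked, grows clockwise seen from above, stop at 1.55. The rest notch, marked yellow on the collar, is at 1.2: a V 3.5 mm deep from 0.95 to 1.45 that centres the pin. Elsewhere beyond 0.25 the pin rides on the flat lip.
- knob_grip (a point): Centre of the red grip bar on top of the lock knob: 44 long (its y), 14 wide (its x), 28 high, white line along its top. While locked it is 150 above the table and its long side lies along the station's y. It moves and turns with the knob. Underneath is a 12 mm stem, free for 25 mm or more below the bar.
- tray (a joint): How far the tray is drawn out, m: 0 = home, 0.09 = at the end stop. Sliding friction about 2 N, and it stays where it is left. While the plunger is down it has only about 1 mm of play.
- tray_handle (a point): Centre of the round black handle post on the white tray: 22 diameter, 46 high (z 54 to 100 above the table), upright; 140 from the plunger along the station's +y when the tray is home. Moves with the tray. Between it and the bridge stand microtubes up to 87 above the table, at 35 to 90 along +y from the plunger.
- wash_bottle: Loose white bottle with a green cap, 54 diameter, 115 high, 0.16 kg. Origin at the centre of its underside. Leave alone.
- amber_jar: Loose amber jar with a white cap, 56 diameter, 85 high, 0.2 kg. Origin at the centre of its underside. Leave alone.
- tube_rack: Loose white tube rack, 70 (x) by 100 (y), 92 high with its capped tubes, 0.35 kg. Origin at the centre of its underside. Leave alone.

How it is judged:
On the way:
1. the lock knob is parked in its rest notch and let go, the tray still home (value of joint plunger above 0.0055 m and value of joint knob between 1.08 and 1.32 rad and contact force between the fingers and guide below 0.1 N and value of joint tray below 0.004 m), for 0.3 s.
At the end, for the whole second after the job is handed in: The knob rests in its notch (twist within 0.12 rad of 1.2, plunger more than 5.5 mm up), the tray is within 5 mm of its end stop (joint above 0.085) and at rest (value of joint plunger above 0.0055 m and value of joint knob between 1.08 and 1.32 rad and value of joint tray above 0.085 m and velocity of joint tray between -0.005 and 0.005 m/s); the robot touches nothing.
It fails at once if the lock strained: more than 24 N between the plunger and the station (contact force between guide and station above 24 N).
It fails at once if a bystander shifted by more than 15 mm or tipped (distance of any of wash_bottle, amber_jar, tube_rack from where it was at the start of the episode above 0.015 m or angle between any of wash_bottle, amber_jar, tube_rack's own z axis and vertical above 0.3 rad).
It also fails if it takes over 72 s, if anything falls off the work surface, if the arm or the gripper's body presses on something with over 40 N, if the wrist force passes 120 N, or if a joint passes its speed limit or range.

### The arm

A 6-joint arm with a two-finger parallel gripper is mounted at the origin on the work surface. World frame = base frame: x ahead of the robot, y to its left, z up, the work surface at z = 0. Lengths are in m, angles in rad, forces in N, time in s.
With the tool pointing down it reaches from about 0.3 to 0.85 m from the base axis. Payload 5.4 kg.
Tool frame: the origin (TCP) lies at the very end of the fingers, on their centre line; the grasp point (between the pads) lies 19 mm behind it; z points along the fingers, y is the direction in which the jaws open and shut (so a half turn about z gives the same grasp; the last joint's range is limited). The gripper opens to 85 mm and grips with 20 to 120 N. Pads are 22 mm wide; open, the fingers measure 114 mm over their backs; the gripper's body (76 mm by 85 mm) begins 54 mm behind the grasp point. The pads swing forward as they close: fully open they stand 13 mm farther back than shut.
Start: joints at [0.916, 0.158, 1.597, -0, 1.386, -0.21], TCP at [0.247, 0.519, 0.231] pointing down, gripper open.
Joint ranges: [-2.91, 2.91], [-0.94, 2.29], [0.18, 2.7], [-1.29, 4.43], [0.17, 2.64], [-3, 3]. Speed limits (rad/s): [2.57, 2.57, 3.14, 3.14, 3.14, 3.14].

### API

Orientations are given as a rotation vector (axis times angle).
In Python, from workcell import manip gives the robot as it stands.
- The arm moves only by the shell command python3 -m handwheel 'ROWS'. ROWS is JSON, a list of rows, each a list of 5 numbers: the shift along the tool's x, y, z in m, then the turn about the tool's z in degrees, then the finger opening in m, from 0 to 0.0854. In form: [[tx, ty, tz, yaw, jaw], ...]. A call has 1 to 20 rows; each row shifts and turns the pose as measured when the row begins, along the tool's axes as they then stand; what a row does not reach is not made up. A row lasts 1/10 s, in which the tool goes at most 50 mm and 8.59 degrees, less where a joint would pass 70% of its speed; a pose out of reach is approached as far as the arm can. A call with a gripper value outside its range is refused whole. The fingers move at their own pace and stop on an object; the grip force is fixed at half the most. Time passes only in rows, so rows that do not move let the fingers close. It gives the time, the measured TCP pose, the force and the opening at its end, in the units of the state.
- manip.get_obs(): the state, without advancing time (a new reading comes with each control period).
- manip.camera(name): name is "scene" or "top" or "wrist"; returns a dict with "color" (480x640x3 uint8, red, green, blue), "fx", "fy", "cx", "cy" (pixels), "origin" and "rotation" of the camera in the world; the wrist camera has in their place "mount" (4x4, takes a point from camera to tool coordinates, whose origin is the TCP and whose axes are the flange's). Camera axes: x right, y down, z forward; pixel columns grow to the right and rows downward; lengths in m; the calibration is good to about 2 mm. A picture is of the moment at which its call begins: read the wrist's pose just before it. There is no depth.
- manip.finish_job(): hands the job in, once; it reports no verdict.
The state is a dict: "time_s": time; "q": joint angles; "joint_vel": joint speeds; "joint_torque": joint torques, N m; "tcp_pos": TCP position; "ee_rot": TCP orientation; "contact_force": force on the tool from outside, world axes, zero at the start; "torque": the same for the moment, N m; "opening": opening from 0.0 (shut) to 1.0 (fully open).
Only numpy, scipy, OpenCV 4.12 (cv2) and the standard library are available. Lean on these libraries where they do the work, as an engineer would, in place of code of your own. Each camera call takes 0.05 s, during which the arm holds its last target.

## Working session

There is one attempt and no reset: what is moved stays moved. The work goes in short steps, Python scripts to look and compute and a shell command to move; the robot and the scene stay as the last step left them, time stands still between calls to the robot, and variables do not carry over. Pictures are saved under pics/ and viewed, and the job is handed in when it is done.

```bash
ls; mkdir -p pics; cat > h.py <<'E'
import cv2,numpy as np
from workcell import manip
def shot(n,f):
    o=manip.get_obs(); c=manip.camera(n); cv2.imwrite('pics/'+f,c['color'][:,:,::-1]); np.save('pics/'+f[:-4]+'.npy',{'c':c,'o':o},allow_pickle=True); return c,o
E
python3 - <<'E'
from h import *
for n in('scene','top','wrist'):
    c,o=shot(n,n+'0.png'); print(n,{k:(np.round(v,4).tolist()) for k,v in c.items() if k!='color'})
print({k:np.round(v,4).tolist() for k,v in o.items()})
E
```

```text
pics
scene {'fx': 604.9837, 'fy': 604.9837, 'cx': 322.4794, 'cy': 246.8744, 'origin': [0.9629, 0.2962, 0.7618], 'rotation': [-1.0423, -2.5895, 0.8409]}
top {'fx': 586.2742, 'fy': 586.2742, 'cx': 317.5575, 'cy': 251.7239, 'origin': [0.6044, -0.0402, 0.9065], 'rotation': [-2.1612, 2.2095, -0.0938]}
wrist {'fx': 414.322, 'fy': 414.322, 'cx': 320.52, 'cy': 243.2653, 'mount': [[-0.0009, -0.9645, -0.264, 0.0671], [1.0, -0.0009, -0.0002, 0.0], [-0.0001, -0.264, 0.9645, -0.143], [0.0, 0.0, 0.0, 1.0]]}
{'time_s': 0.1, 'q': [0.9159, 0.159, 1.5981, -0.0, 1.3862, -0.2101], 'joint_vel': [-0.0002, -0.0032, -0.0034, -0.0001, 0.0004, -0.0014], 'joint_torque': [-0.0006, -39.6991, -33.2337, -0.0004, 0.0042, -0.0], 'tcp_pos': [0.2471, 0.5186, 0.2304], 'ee_rot': [-0.6928, -3.0635, 0.0024], 'contact_force': [-0.4769, 0.0754, 0.2342], 'torque': [-0.0215, 0.0195, 0.0279], 'opening': 1.0008}
```

View pics/scene0.png

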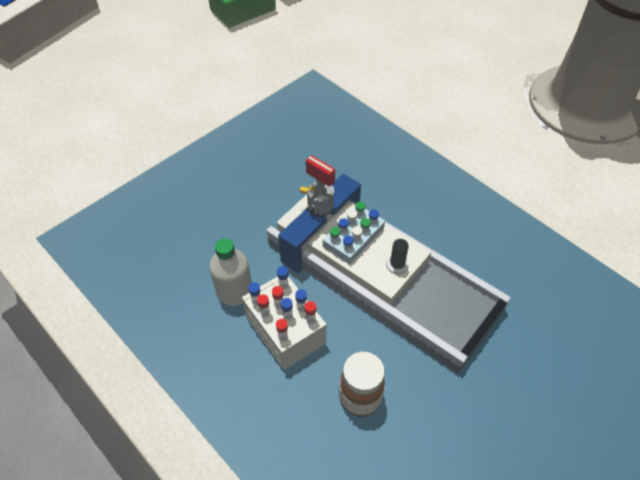

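View pics/top0.png

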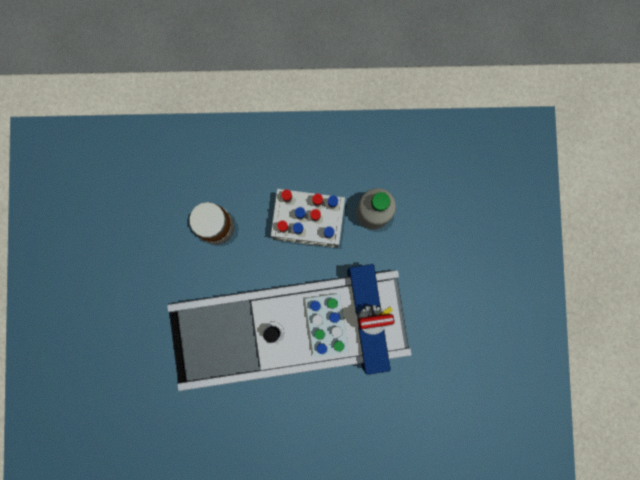

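The top view shows the red bar at about (377,321), the black post at (272,334), the jar at (210,222), the rack at (308,217) and the bottle at (377,207). Next I'll measure the bar and post.

```bash
cat >> h.py <<'E'
from scipy.spatial.transform import Rotation as R
def cam(c,o=None):
    if 'mount' in c:
        T=np.eye(4);T[:3,:3]=R.from_rotvec(o['ee_rot']).as_matrix();T[:3,3]=o['tcp_pos'];T=T@np.array(c['mount']);return T[:3,3],T[:3,:3]
    return np.array(c['origin']),R.from_rotvec(c['rotation']).as_matrix()
def ray(c,o,u,v):
    p,M=cam(c,o);d=M@np.array([(u-c['cx'])/c['fx'],(v-c['cy'])/c['fy'],1]);return p,d/np.linalg.norm(d)
def plane(c,o,u,v,z):
    p,d=ray(c,o,u,v);return p+d*(z-p[2])/d[2]
def tri(rs):
    A=0;b=0
    for p,d in rs: P=np.eye(3)-np.outer(d,d);A=A+P;b=b+P@p
    return np.linalg.solve(A,b)
def blobs(img,lo,hi,amin=20):
    h=cv2.cvtColor(img,cv2.COLOR_RGB2HSV);m=cv2.inRange(h,np.array(lo),np.array(hi))
    n,l,s,ce=cv2.connectedComponentsWithStats(m)
    return m,[(s[i].tolist(),ce[i].round(1).tolist()) for i in range(1,n) if s[i][4]>=amin]
E
python3 - <<'E'
from h import *
for f in('scene0','top0'):
    D=np.load('pics/'+f+'.npy',allow_pickle=True).item();c=D['c'];im=c['color']
    print(f)
    for nm,lo,hi in(('redA',(0,150,80),(8,255,255)),('redB',(172,150,80),(180,255,255)),('black',(0,0,0),(180,255,35)),('yellow',(20,130,100),(35,255,255)),('bluebridge',(105,150,40),(125,255,255))):
        print(nm,blobs(im,lo,hi,15)[1])
E
```

```text
scene0
redA [([308, 159, 23, 14, 51], [318.8, 166.2]), ([273, 287, 10, 9, 80], [277.4, 291.0]), ([258, 295, 10, 10, 81], [262.4, 299.5]), ([305, 302, 10, 10, 81], [309.7, 306.7]), ([276, 319, 11, 11, 88], [281.3, 324.1])]
redB [([307, 159, 25, 16, 49], [318.2, 167.7])]
black []
yellow [([300, 187, 13, 6, 41], [305.1, 188.9])]
bluebridge [([0, 0, 13, 5, 47], [4.9, 1.5]), ([334, 175, 26, 33, 447], [343.6, 188.7]), ([280, 211, 39, 35, 663], [299.4, 228.8]), ([370, 210, 9, 8, 55], [373.6, 213.3]), ([340, 220, 8, 7, 48], [343.4, 222.8]), ([344, 236, 9, 8, 56], [348.1, 239.7]), ([277, 267, 11, 9, 80], [282.2, 271.0]), ([249, 283, 10, 10, 82], [253.5, 287.3]), ([296, 290, 10, 9, 73], [300.8, 294.1]), ([281, 299, 10, 9, 71], [285.9, 303.0])]
top0
redA [([281, 190, 10, 11, 80], [286.0, 195.0]), ([312, 194, 11, 11, 85], [317.2, 199.1]), ([310, 210, 10, 10, 80], [314.8, 214.4]), ([277, 221, 11, 10, 84], [282.1, 225.7]), ([360, 314, 33, 9, 112], [375.4, 317.7]), ([360, 321, 34, 7, 90], [376.9, 324.4])]
redB []
black [([170, 312, 17, 70, 531], [177.7, 346.9]), ([264, 327, 16, 15, 175], [271.3, 333.7])]
yellow [([382, 308, 10, 6, 40], [386.8, 310.9])]
bluebridge [([328, 195, 10, 11, 80], [332.5, 200.5]), ([295, 208, 10, 10, 79], [299.7, 212.5]), ([293, 223, 10, 10, 75], [297.6, 227.7]), ([324, 227, 10, 10, 74], [328.4, 231.7]), ([349, 264, 30, 49, 1002], [363.9, 285.7]), ([310, 301, 10, 9, 64], [314.8, 305.3]), ([330, 313, 10, 9, 72], [334.2, 317.0]), ([359, 329, 31, 45, 970], [374.2, 352.8]), ([317, 344, 10, 9, 72], [321.2, 348.1])]
```

```bash
python3 - <<'E'
from h import *
a=cv2.imread('pics/top0.png')[240:400,160:430];cv2.imwrite('pics/top0c.png',cv2.resize(a,None,fx=2.9,fy=2.9,interpolation=cv2.INTER_CUBIC))
a=cv2.imread('pics/scene0.png')[140:320,260:460];cv2.imwrite('pics/scene0c.png',cv2.resize(a,None,fx=3.3,fy=3.3,interpolation=cv2.INTER_CUBIC))
E
```

```text
(no output)
```

View pics/top0c.png

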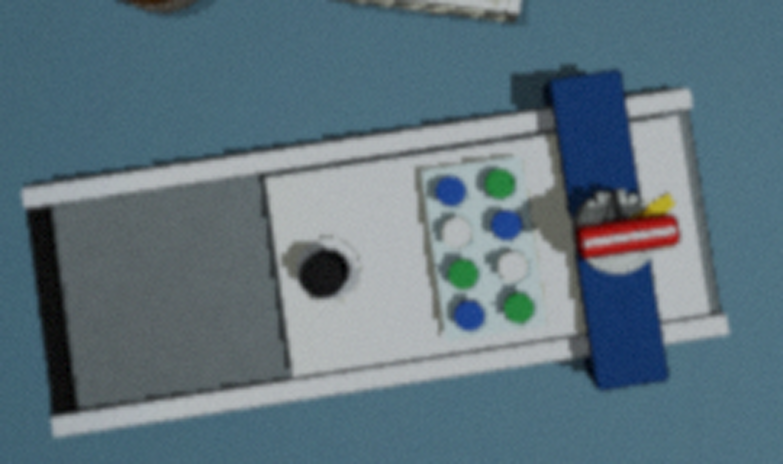

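View pics/scene0c.png

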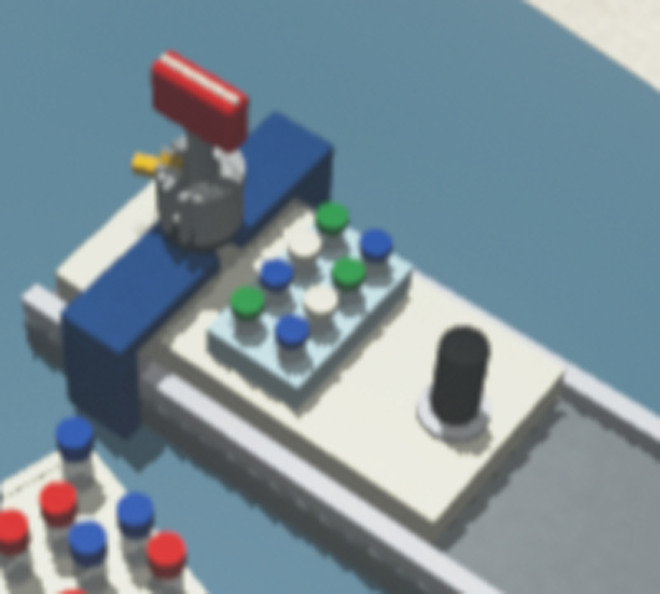

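```bash
python3 - <<'E'
from h import *
T=np.load('pics/top0.npy',allow_pickle=True).item();S=np.load('pics/scene0.npy',allow_pickle=True).item()
t=lambda u,v,z:plane(T['c'],None,u,v,z).round(4)
s=lambda u,v,z:plane(S['c'],None,u,v,z).round(4)
k=t(377.2,321.4,.164);h=t(271.3,333.7,.1)
print('knob',k,s(320.3,163.6,.164),tri([ray(T['c'],None,377.2,321.4),ray(S['c'],None,320.3,163.6)]).round(4))
hs=(463/3.3+260,342/3.3+140)
print('handle',h,s(*hs,.1),tri([ray(T['c'],None,271.3,333.7),ray(S['c'],None,*hs)]).round(4))
d=h-k;print('dist',np.linalg.norm(d[:2]),'ang',np.degrees(np.arctan2(d[1],d[0])))
# bar long axis by minAreaRect of red
m,_=blobs(T['c']['color'],(0,150,80),(8,255,255));m[:,:350]=0;m[:300]=0
ys,xs=np.nonzero(m);r=cv2.fitLine(np.c_[xs,ys].astype(np.float32),cv2.DIST_L2,0,.01,.01).ravel();print(r)
a=t(r[2]-15*r[0],r[3]-15*r[1],.164);b=t(r[2]+15*r[0],r[3]+15*r[1],.164);e=a-b;print('bar ang',np.degrees(np.arctan2(e[1],e[0])))
for n,u,v,z in(('rail a',167/1,307,.036),('jar top',207,219,.085),('rack',308,217,.092),('bottle',380,202,.115)):print(n,t(u,v,z))
for n,u,v in(('railL0',22,190),('railL1',690,95),('railR0',53,430),('railR1',728,325)):
    print(n,t(160+u/2.9,240+v/2.9,.036))
o=S['o'];print(R.from_rotvec(o['ee_rot']).as_matrix().round(3))
E
```

```text
knob [ 0.5726 -0.1199  0.164 ] [ 0.5714 -0.1205  0.164 ] [ 0.5725 -0.1196  0.1655]
handle [0.5565 0.0183 0.1   ] [0.5541 0.0177 0.1   ] [0.5563 0.0185 0.1028]
dist 0.1391346470150408 ang 96.64488108958027
[ 9.9151528e-01 -1.2999035e-01  3.7603961e+02  3.2068811e+02]
bar ang 96.20671317663631
rail a [0.5953 0.1761 0.036 ]
jar top [0.7181 0.1073 0.085 ]
rack [ 0.7169 -0.0351  0.092 ]
bottle [ 0.7323 -0.1339  0.115 ]
railL0 [0.5975 0.1752 0.036 ]
railL1 [ 0.6383 -0.1666  0.036 ]
railR0 [0.4767 0.16   0.036 ]
railR1 [ 0.5212 -0.1821  0.036 ]
[[-0.903  0.43  -0.001]
 [ 0.43   0.903 -0.001]
 [ 0.    -0.002 -1.   ]]
```

Two views agree within 3 mm, and the knob–post distance of 139 mm matches the nominal 140. First I'll turn the jaw axis onto the station's x: 64.5° → 6.8°, about +57.7°.

```bash
python3 -m handwheel '[[0,0,0,8.3,0.085],[0,0,0,8.3,0.085],[0,0,0,8.3,0.085],[0,0,0,8.3,0.085],[0,0,0,8.3,0.085],[0,0,0,8.3,0.085],[0,0,0,8,0.085],[0,0,0,0,0.085]]'
cat >> h.py <<'E'
def go(x,y,z):
    o=manip.get_obs();M=R.from_rotvec(o['ee_rot']).as_matrix();print('d tool',(M.T@(np.array([x,y,z])-o['tcp_pos'])).round(4),'y-angle',np.degrees(np.arctan2(M[1,1],M[0,1])).round(2),'z',M[:,2].round(4),'q',o['q'].round(2) if hasattr(o['q'],'round') else o['q'],'t',o['time_s'],'F',np.round(o['contact_force'],2),'tcp',np.round(o['tcp_pos'],4))
E
python3 -c "
from h import *
go(.5725,-.12,.23)"
```

```text
time_s: 0.95
tcp_pos: [0.2458, 0.5169, 0.2269]
ee_rot: [2.129, 2.309, -0.013]
contact_force: [-0.4, -0.1, -0.2]
opening: 0.993
d tool [-6.612e-01  2.741e-01 -5.000e-04] y-angle 4.64 z [-0.0051 -0.0067 -1.    ] q [ 0.92  0.16  1.6  -0.    1.39  0.83] t 0.95 F [-0.41 -0.12 -0.17] tcp [0.2458 0.5169 0.2269]
```

```bash
python3 -m handwheel '[[-0.044,0.0183,-0.001,-2,0.085],[-0.044,0.0183,-0.001,0,0.085],[-0.044,0.0183,-0.001,0,0.085],[-0.044,0.0183,-0.001,0,0.085],[-0.044,0.0183,-0.001,0,0.085],[-0.044,0.0183,-0.001,0,0.085],[-0.044,0.0183,-0.001,0,0.085],[-0.044,0.0183,-0.001,0,0.085],[-0.044,0.0183,-0.001,0,0.085],[-0.044,0.0183,-0.001,0,0.085],[-0.044,0.0183,-0.001,0,0.085],[-0.044,0.0183,-0.001,0,0.085]]'
python3 -c "
from h import *
go(.5725,-.12,.23)"
```

```text
time_s: 2.15
tcp_pos: [0.5424, 0.01, 0.2392]
ee_rot: [2.019, 2.407, -0.011]
contact_force: [1.2, -0.2, -0.3]
opening: 0.991
d tool [-0.1332  0.0071  0.0097] y-angle 10.02 z [-0.0043 -0.0054 -1.    ] q [-0.2   0.07  1.68 -0.01  1.4  -0.37] t 2.15 F [ 1.2  -0.22 -0.32] tcp [0.5424 0.01   0.2392]
```

```bash
python3 -m handwheel '[[-0.035,0.0018,0.002,1.5,0.085],[-0.035,0.0018,0.002,1.0,0.085],[-0.032,0.0018,0.002,0.5,0.085],[-0.03,0.0018,0.002,0,0.085],[0,0,0,0,0.085],[0,0,0,0,0.085]]'
python3 -c "
from h import *
go(.5725,-.12,.22)
shot('wrist','w1.png'); go(.5725,-.12,.22)"
```

```text
time_s: 2.75
tcp_pos: [0.5711, -0.1314, 0.2299]
ee_rot: [-2.068, -2.365, 0.012]
contact_force: [0.0, 1.0, -0.6]
opening: 0.996
d tool [0.0111 0.003  0.0098] y-angle 7.67 z [-0.0052 -0.0054 -1.    ] q [-0.43  0.19  1.56 -0.01  1.39 -0.56] t 2.75 F [ 0.02  1.04 -0.65] tcp [ 0.5711 -0.1314  0.2299]
d tool [0.011  0.003  0.0098] y-angle 7.69 z [-0.0052 -0.0059 -1.    ] q [-0.43  0.19  1.56 -0.01  1.39 -0.56] t 2.8 F [ 0.28 -0.94 -0.42] tcp [ 0.5711 -0.1312  0.2299]
```

View pics/w1.png

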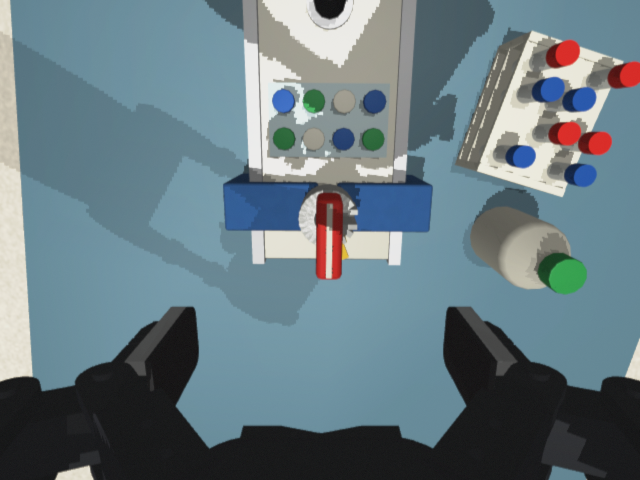

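The wrist view shows the bar's white line from about (330,205) to (327,275), in line with the rails. I'll refine its centre and direction from this.

```bash
python3 - <<'E'
from h import *
D=np.load('pics/w1.npy',allow_pickle=True).item();c,o=D['c'],D['o']
im=c['color'];h=cv2.cvtColor(im,cv2.COLOR_RGB2HSV)
m=(((h[...,0]<9)|(h[...,0]>171))&(h[...,1]>120)&(h[...,2]>60)).astype(np.uint8);m[:, :290]=0;m[:,370:]=0;m[:185]=0
ys,xs=np.nonzero(m);print(xs.min(),xs.max(),ys.min(),ys.max())
# white line within bar
w=((h[...,1]<70)&(h[...,2]>150)).astype(np.uint8);w[:, :318]=0;w[:,342:]=0;w[:190]=0;w[285:]=0
n,l,s,ce=cv2.connectedComponentsWithStats(w);print([(s[i].tolist(),ce[i]) for i in range(1,n) if s[i][4]>30])
i=1+np.argmax(s[1:,4]);y,x=np.nonzero(l==i)
for yy in range(y.min(),y.max()+1,8):print(yy,x[y==yy].mean())
E
python3 - <<'E'
import cv2
a=cv2.imread('pics/w1.png')[170:290,270:390];cv2.imwrite('pics/w1c.png',cv2.resize(a,None,fx=5,fy=5,interpolation=cv2.INTER_NEAREST))
E
```

```text
316 342 193 278
[([326, 226, 6, 52, 286], array([328.63636364, 253.13636364]))]
226 327.5
234 329.0
242 329.0
250 328.5
258 328.5
266 328.5
274 328.5
```

View pics/w1c.png

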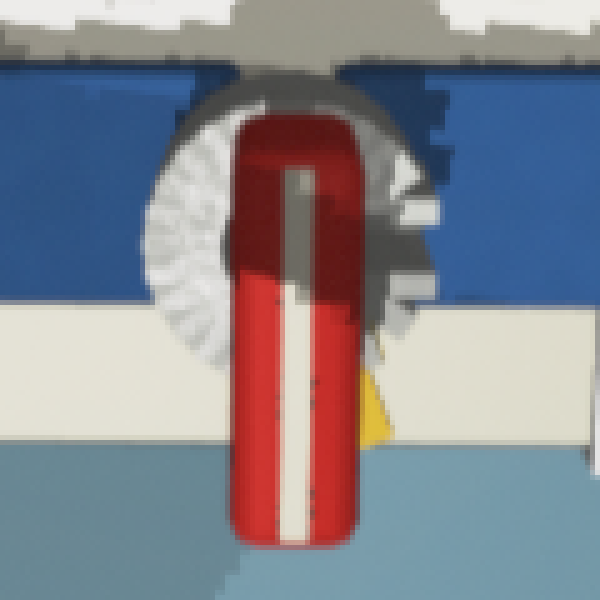

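```bash
python3 - <<'E'
from h import *
D=np.load('pics/w1.npy',allow_pickle=True).item();c,o=D['c'],D['o']
a=plane(c,o,330.1,203.6,.164);b=plane(c,o,329,278.8,.164);e=a-b
print(a,b,np.linalg.norm(e),'mid',(a+b)/2,'ang',np.degrees(np.arctan2(e[1],e[0])))
# rails edges: inner edges left/right of right rail, at z .036
for p,q in(((407,183),(412,10)),((390,262),(391,235))):
    a2=plane(c,o,*p,.036);b2=plane(c,o,*q,.036);e2=b2-a2;print(np.degrees(np.arctan2(e2[1],e2[0])))
m=(a+b)/2
go(m[0],m[1],.131)
E
```

```text
[ 0.57112056 -0.10059827  0.164     ] [ 0.57618705 -0.1409947   0.164     ] 0.04071290059898848 mid [ 0.5736538  -0.12079648  0.164     ] ang 97.14866561331114
99.16890758068853
98.18102471261913
d tool [0.0105 0.0046 0.0988] y-angle 7.69 z [-0.0052 -0.0059 -1.    ] q [-0.43  0.19  1.56 -0.01  1.39 -0.56] t 2.8 F [ 0.28 -0.94 -0.42] tcp [ 0.5711 -0.1312  0.2299]
```

```bash
python3 -m handwheel '[[0.005,0.002,0.012,0.5,0.085],[0.004,0.0015,0.015,0,0.085],[0.001,0.001,0.015,0,0.085],[0,0,0.01,0,0.085],[0,0,0,0,0.085]]'
python3 -c "
from h import *
go(.5733,-.1203,.133)"
```

```text
time_s: 3.3
tcp_pos: [0.5729, -0.1142, 0.1721]
ee_rot: [-2.066, -2.362, 0.012]
contact_force: [-1.0, -0.1, 0.4]
opening: 0.995
d tool [-0.006  -0.0001  0.0391] y-angle 7.66 z [-0.0076 -0.0037 -1.    ] q [-0.4   0.24  1.63 -0.01  1.28 -0.53] t 3.3 F [-1.05 -0.07  0.36] tcp [ 0.5729 -0.1142  0.1721]
```

```bash
python3 -m handwheel '[[-0.003,0,0.01,0.3,0.085],[-0.001,0,0.01,0,0.085],[0,0,0.006,0,0.085],[0,0,0,0,0.085]]'
python3 -c "
from h import *
go(.5733,-.1203,.133)"
```

```text
time_s: 3.7
tcp_pos: [0.5733, -0.1179, 0.1439]
ee_rot: [-2.071, -2.358, 0.012]
contact_force: [-0.6, 1.3, 0.1]
opening: 0.996
d tool [-0.0023 -0.0002  0.011 ] y-angle 7.41 z [-0.0074 -0.0039 -1.    ] q [-0.41  0.27  1.65 -0.01  1.23 -0.53] t 3.7 F [-0.62  1.32  0.13] tcp [ 0.5733 -0.1179  0.1439]
```

```bash
python3 -m handwheel '[[-0.002,0,0.006,0.2,0.085],[0,0,0.003,0,0.085],[0,0,0,0,0.085]]'
python3 -c "
from h import *
go(.5733,-.1203,.133)"
python3 -m handwheel '[[0,0,0,0,0.085]]'
python3 -c "
from h import *
go(.5733,-.1203,.133)
shot('wrist','w2.png')"
```

```text
time_s: 4.0
tcp_pos: [0.574, -0.1206, 0.1348]
ee_rot: [-2.077, -2.355, 0.012]
contact_force: [0.3, -0.0, 0.1]
opening: 0.995
d tool [ 0.0004 -0.0007  0.0018] y-angle 7.16 z [-0.0061 -0.0044 -1.    ] q [-0.41  0.28  1.65 -0.01  1.21 -0.53] t 4.0 F [ 0.26 -0.    0.13] tcp [ 0.574  -0.1206  0.1348]
time_s: 4.1
tcp_pos: [0.5741, -0.1208, 0.1349]
ee_rot: [-2.078, -2.355, 0.011]
contact_force: [0.6, -0.4, 0.7]
opening: 0.996
d tool [ 0.0006 -0.0007  0.0019] y-angle 7.15 z [-0.006  -0.0045 -1.    ] q [-0.41  0.28  1.65 -0.01  1.21 -0.53] t 4.1 F [ 0.56 -0.38  0.67] tcp [ 0.5741 -0.1208  0.1349]
```

View pics/w2.png

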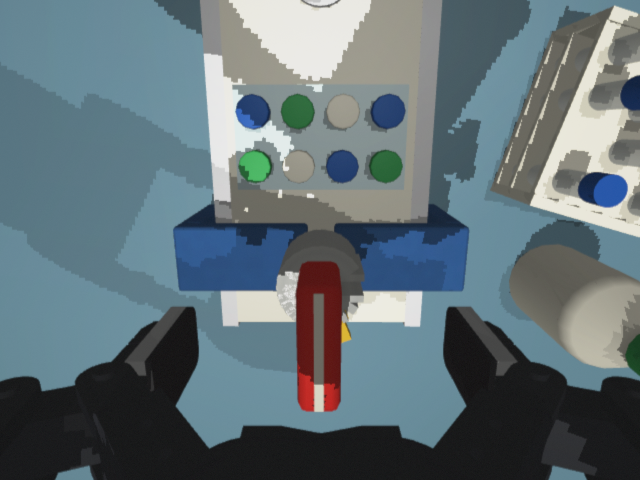

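The bar at (319,340) is centred between the fingers and parallel to them, so I'll close.

```bash
python3 -m handwheel '[[0,0,0.001,0,0.05],[0,0,0,0,0.03],[0,0,0,0,0.012],[0,0,0,0,0.005],[0,0,0,0,0.005],[0,0,0,0,0.005]]'
python3 -c "
from h import *
go(.5733,-.1203,.133)"
```

```text
time_s: 4.75
tcp_pos: [0.5743, -0.1209, 0.135]
ee_rot: [-2.078, -2.356, 0.012]
contact_force: [-1.2, 0.1, 0.7]
opening: 0.151
d tool [ 0.0007 -0.0009  0.002 ] y-angle 7.18 z [-0.0055 -0.0053 -1.    ] q [-0.41  0.28  1.65 -0.01  1.21 -0.53] t 4.75 F [-1.25  0.13  0.71] tcp [ 0.5743 -0.1209  0.135 ]
```

```bash
python3 -m handwheel '[[0,0,-0.002,0,0.005],[0,0,-0.002,0,0.005],[0,0,0,0,0.005]]'
python3 -c "
from h import *
go(.5743,-.1209,.144)"
```

```text
time_s: 5.05
tcp_pos: [0.574, -0.1208, 0.137]
ee_rot: [-2.078, -2.355, 0.012]
contact_force: [1.5, -1.2, -6.0]
opening: 0.156
d tool [-0.0001  0.0002 -0.007 ] y-angle 7.15 z [-0.0056 -0.0049 -1.    ] q [-0.41  0.28  1.65 -0.01  1.22 -0.53] t 5.05 F [ 1.47 -1.17 -5.96] tcp [ 0.574  -0.1208  0.137 ]
```

The force of −6 N matches the spring plus the knob's weight, so the grip is holding. Lift continues, and nothing can clear before 9 mm.

```bash
python3 -m handwheel '[[0,0,-0.002,0,0.005],[0,0,-0.002,0,0.005],[0,0,-0.002,0,0.005],[0,0,0,0,0.005]]'
python3 -m handwheel '[[0,0,-0.001,0,0.005],[0,0,0,0,0.005]]'
python3 -m handwheel '[[0,0,-0.001,0,0.005],[0,0,0,0,0.005]]'
```

```text
time_s: 5.45
tcp_pos: [0.574, -0.1208, 0.1422]
ee_rot: [-2.078, -2.355, 0.012]
contact_force: [2.5, -0.5, -5.5]
opening: 0.155
time_s: 5.65
tcp_pos: [0.574, -0.1208, 0.1432]
ee_rot: [-2.078, -2.355, 0.012]
contact_force: [1.5, -0.3, -6.9]
opening: 0.151
time_s: 5.85
tcp_pos: [0.574, -0.1208, 0.1442]
ee_rot: [-2.078, -2.355, 0.012]
contact_force: [2.2, -1.0, -7.6]
opening: 0.156
```

```bash
python3 - <<'E'
from h import *
from h import *
for f,u,v,w in(('w1',328.5,218,59),('w2',320,272,88)):
    D=np.load('pics/%s.npy'%f,allow_pickle=True).item();c,o=D['c'],D['o']
    p,M=cam(c,o)
    for dw in(-1,0,1):
        dep=c['fx']*.038/(w+dw); d=M@np.array([(u-c['cx'])/c['fx'],(v-c['cy'])/c['fy'],1]);print(f,p.round(3),(p+d*dep).round(4))
E
python3 - <<'E'
import cv2
a=cv2.imread('pics/w2.png')[215:345,255:385];cv2.imwrite('pics/w2c.png',cv2.resize(a,None,fx=4.5,fy=4.5,interpolation=cv2.INTER_NEAREST))
E
```

```text
w1 [ 0.562 -0.064  0.373] [ 0.5738 -0.1202  0.1067]
w1 [ 0.562 -0.064  0.373] [ 0.5736 -0.1192  0.1112]
w1 [ 0.562 -0.064  0.373] [ 0.5734 -0.1183  0.1155]
w2 [ 0.566 -0.054  0.278] [ 0.5724 -0.1139  0.1067]
w2 [ 0.566 -0.054  0.278] [ 0.5724 -0.1132  0.1086]
w2 [ 0.566 -0.054  0.278] [ 0.5723 -0.1126  0.1105]
```

View pics/w2c.png

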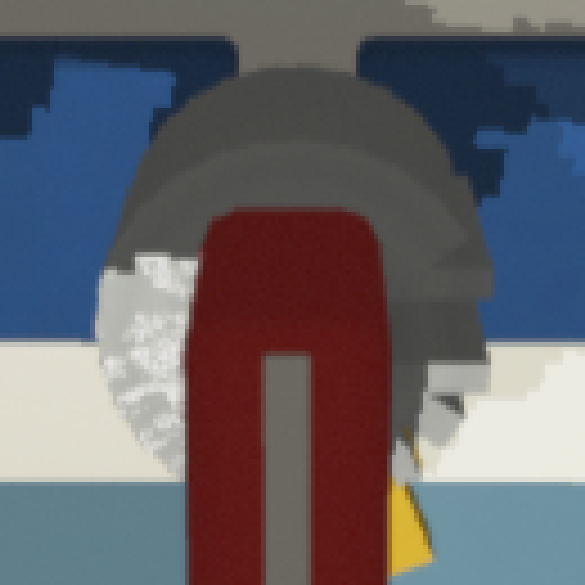

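The collar's apparent width in two views puts the lip at about 107–110 mm, so I expect it to clear near 20–23 mm of lift. I'll still let the force decide.

```bash
python3 -m handwheel '[[0,0,-0.0005,0,0.005],[0,0,0,0,0.005]]'
python3 -m handwheel '[[0,0,-0.0005,0,0.005],[0,0,0,0,0.005]]'
```

```text
time_s: 6.05
tcp_pos: [0.574, -0.1208, 0.1447]
ee_rot: [-2.078, -2.355, 0.012]
contact_force: [2.3, -2.3, -6.9]
opening: 0.151
time_s: 6.25
tcp_pos: [0.5739, -0.1208, 0.1451]
ee_rot: [-2.078, -2.355, 0.012]
contact_force: [1.8, -1.7, -6.4]
opening: 0.151
```

```bash
python3 -m handwheel '[[0,0,-0.0005,0,0.005],[0,0,0,0,0.005]]'
python3 -m handwheel '[[0,0,-0.0005,0,0.005],[0,0,0,0,0.005]]'
```

```text
time_s: 6.45
tcp_pos: [0.574, -0.1208, 0.1457]
ee_rot: [-2.078, -2.355, 0.012]
contact_force: [2.1, -1.8, -6.6]
opening: 0.153
time_s: 6.65
tcp_pos: [0.5739, -0.1208, 0.1461]
ee_rot: [-2.078, -2.355, 0.012]
contact_force: [2.2, -1.1, -6.6]
opening: 0.157
```

```bash
python3 -m handwheel '[[0,0,-0.0005,0,0.005],[0,0,0,0,0.005]]'
python3 -m handwheel '[[0,0,-0.0005,0,0.005],[0,0,0,0,0.005]]'
```

```text
time_s: 6.85
tcp_pos: [0.5739, -0.1208, 0.1466]
ee_rot: [-2.078, -2.355, 0.012]
contact_force: [2.2, -1.0, -7.3]
opening: 0.154
time_s: 7.05
tcp_pos: [0.5739, -0.1208, 0.1472]
ee_rot: [-2.078, -2.355, 0.012]
contact_force: [1.8, -1.0, -6.4]
opening: 0.152
```

```bash
python3 -m handwheel '[[0,0,-0.0007,0,0.005],[0,0,0,0,0.005]]'
python3 -m handwheel '[[0,0,-0.0007,0,0.005],[0,0,0,0,0.005]]'
```

```text
time_s: 7.25
tcp_pos: [0.5739, -0.1208, 0.1479]
ee_rot: [-2.078, -2.355, 0.012]
contact_force: [2.9, -0.5, -7.4]
opening: 0.154
time_s: 7.45
tcp_pos: [0.5739, -0.1208, 0.1486]
ee_rot: [-2.078, -2.355, 0.012]
contact_force: [2.7, -1.9, -7.6]
opening: 0.154
```

```bash
python3 -m handwheel '[[0,0,-0.0007,0,0.005],[0,0,0,0,0.005]]'
python3 -m handwheel '[[0,0,-0.0007,0,0.005],[0,0,0,0,0.005]]'
```

```text
time_s: 7.65
tcp_pos: [0.5739, -0.1208, 0.1493]
ee_rot: [-2.078, -2.355, 0.012]
contact_force: [2.2, -1.5, -7.5]
opening: 0.154
time_s: 7.85
tcp_pos: [0.5739, -0.1208, 0.15]
ee_rot: [-2.078, -2.355, 0.012]
contact_force: [2.1, -1.7, -8.4]
opening: 0.154
```

```bash
python3 -m handwheel '[[0,0,-0.0007,0,0.005],[0,0,0,0,0.005]]'
python3 -m handwheel '[[0,0,-0.0007,0,0.005],[0,0,0,0,0.005]]'
```

```text
time_s: 8.05
tcp_pos: [0.5739, -0.1208, 0.1507]
ee_rot: [-2.078, -2.355, 0.012]
contact_force: [2.5, -0.4, -7.2]
opening: 0.149
time_s: 8.25
tcp_pos: [0.5739, -0.1208, 0.1514]
ee_rot: [-2.078, -2.355, 0.012]
contact_force: [3.0, -0.9, -8.6]
opening: 0.152
```

Lift is now 16.4 mm and the force is still the spring's own. I'll continue in 0.4 mm steps.

```bash
python3 -m handwheel '[[0,0,-0.0005,0,0.005],[0,0,0,0,0.005]]'
python3 -m handwheel '[[0,0,-0.0005,0,0.005],[0,0,0,0,0.005]]'
```

```text
time_s: 8.45
tcp_pos: [0.5739, -0.1208, 0.1519]
ee_rot: [-2.078, -2.355, 0.012]
contact_force: [2.9, -1.0, -8.1]
opening: 0.152
time_s: 8.65
tcp_pos: [0.5739, -0.1208, 0.1524]
ee_rot: [-2.078, -2.355, 0.012]
contact_force: [2.7, -2.8, -7.5]
opening: 0.156
```

```bash
python3 -m handwheel '[[0,0,-0.0005,0,0.005],[0,0,0,0,0.005]]'
python3 -m handwheel '[[0,0,-0.0004,0,0.005],[0,0,0,0,0.005]]'
```

```text
time_s: 8.85
tcp_pos: [0.5739, -0.1208, 0.1529]
ee_rot: [-2.078, -2.355, 0.012]
contact_force: [2.7, -0.7, -8.3]
opening: 0.154
time_s: 9.05
tcp_pos: [0.5739, -0.1208, 0.1533]
ee_rot: [-2.078, -2.355, 0.012]
contact_force: [2.3, -0.5, -8.4]
opening: 0.153
```

```bash
python3 -m handwheel '[[0,0,-0.0004,0,0.005],[0,0,0,0,0.005]]'
python3 -m handwheel '[[0,0,-0.0004,0,0.005],[0,0,0,0,0.005]]'
```

```text
time_s: 9.25
tcp_pos: [0.5739, -0.1208, 0.1537]
ee_rot: [-2.078, -2.354, 0.012]
contact_force: [3.4, -1.1, -8.1]
opening: 0.153
time_s: 9.45
tcp_pos: [0.5739, -0.1208, 0.1541]
ee_rot: [-2.078, -2.355, 0.012]
contact_force: [2.7, -1.3, -8.4]
opening: 0.151
```

```bash
python3 -m handwheel '[[0,0,-0.0004,0,0.005],[0,0,0,0,0.005]]'
```

```text
time_s: 9.65
tcp_pos: [0.5739, -0.1208, 0.1545]
ee_rot: [-2.078, -2.355, 0.012]
contact_force: [3.1, -1.7, -7.6]
opening: 0.15
```

```bash
python3 -m handwheel '[[0,0,-0.0004,0,0.005],[0,0,0,0,0.005]]'
```

```text
time_s: 9.85
tcp_pos: [0.5739, -0.1208, 0.1549]
ee_rot: [-2.078, -2.354, 0.012]
contact_force: [3.0, -2.2, -8.3]
opening: 0.156
```

```bash
python3 -m handwheel '[[0,0,-0.0004,0,0.005],[0,0,0,0,0.005]]'
python3 -m handwheel '[[0,0,-0.0003,0,0.005],[0,0,0,0,0.005]]'
```

```text
time_s: 10.05
tcp_pos: [0.5739, -0.1208, 0.1553]
ee_rot: [-2.078, -2.354, 0.012]
contact_force: [2.9, -1.9, -8.2]
opening: 0.151
time_s: 10.25
tcp_pos: [0.5739, -0.1208, 0.1556]
ee_rot: [-2.078, -2.354, 0.012]
contact_force: [2.6, -1.9, -8.8]
opening: 0.154
```

```bash
python3 -m handwheel '[[0,0,-0.0004,0,0.005],[0,0,0,0,0.005]]'
python3 -m handwheel '[[0,0,-0.0003,0,0.005],[0,0,0,0,0.005]]'
```

```text
time_s: 10.45
tcp_pos: [0.5739, -0.1208, 0.156]
ee_rot: [-2.078, -2.354, 0.012]
contact_force: [2.3, -1.5, -8.6]
opening: 0.15
time_s: 10.65
tcp_pos: [0.5739, -0.1208, 0.1563]
ee_rot: [-2.078, -2.355, 0.012]
contact_force: [3.4, -2.1, -7.9]
opening: 0.151
```

```bash
python3 -m handwheel '[[0,0,-0.0004,0,0.005],[0,0,0,0,0.005]]'
python3 -m handwheel '[[0,0,-0.0003,0,0.005],[0,0,0,0,0.005]]'
```

```text
time_s: 10.85
tcp_pos: [0.5739, -0.1208, 0.1567]
ee_rot: [-2.078, -2.355, 0.012]
contact_force: [3.1, -1.8, -8.6]
opening: 0.149
time_s: 11.05
tcp_pos: [0.5739, -0.1208, 0.157]
ee_rot: [-2.078, -2.354, 0.012]
contact_force: [3.2, -1.4, -8.3]
opening: 0.152
```

```bash
python3 -m handwheel '[[0,0,-0.0003,0,0.005],[0,0,0,0,0.005]]'
python3 -m handwheel '[[0,0,-0.0003,0,0.005],[0,0,0,0,0.005]]'
```

```text
time_s: 11.25
tcp_pos: [0.5739, -0.1208, 0.1573]
ee_rot: [-2.078, -2.354, 0.012]
contact_force: [2.8, -2.5, -7.9]
opening: 0.152
time_s: 11.45
tcp_pos: [0.5739, -0.1208, 0.1576]
ee_rot: [-2.078, -2.354, 0.012]
contact_force: [2.7, -1.0, -9.1]
opening: 0.154
```

```bash
python3 -m handwheel '[[0,0,-0.0003,0,0.005],[0,0,0,0,0.005]]'
python3 -m handwheel '[[0,0,-0.0003,0,0.005],[0,0,0,0,0.005]]'
```

```text
time_s: 11.65
tcp_pos: [0.5739, -0.1208, 0.1579]
ee_rot: [-2.078, -2.354, 0.012]
contact_force: [2.9, -2.4, -8.8]
opening: 0.15
time_s: 11.85
tcp_pos: [0.5739, -0.1208, 0.1582]
ee_rot: [-2.078, -2.354, 0.012]
contact_force: [2.9, -1.9, -8.4]
opening: 0.151
```

```bash
python3 -m handwheel '[[0,0,-0.0003,0,0.005],[0,0,0,0,0.005]]'
python3 -m handwheel '[[0,0,-0.0003,0,0.005],[0,0,0,0,0.005]]'
```

```text
time_s: 12.05
tcp_pos: [0.5739, -0.1208, 0.1585]
ee_rot: [-2.078, -2.354, 0.012]
contact_force: [2.7, -2.1, -8.7]
opening: 0.152
time_s: 12.25
tcp_pos: [0.5739, -0.1208, 0.1587]
ee_rot: [-2.078, -2.354, 0.012]
contact_force: [3.2, -1.5, -9.7]
opening: 0.149
```

```bash
python3 -m handwheel '[[0,0,-0.0003,0,0.005],[0,0,0,0,0.005]]'
```

```text
time_s: 12.45
tcp_pos: [0.5739, -0.1208, 0.1587]
ee_rot: [-2.078, -2.354, 0.012]
contact_force: [3.4, -1.5, -9.3]
opening: 0.148
```

```bash
python3 -c "
from h import *
shot('scene','s2.png');a=cv2.imread('pics/s2.png')[100:280,240:440];cv2.imwrite('pics/s2c.png',cv2.resize(a,None,fx=3.3,fy=3.3))"
```

```text
(no output)
```

View pics/s2c.png

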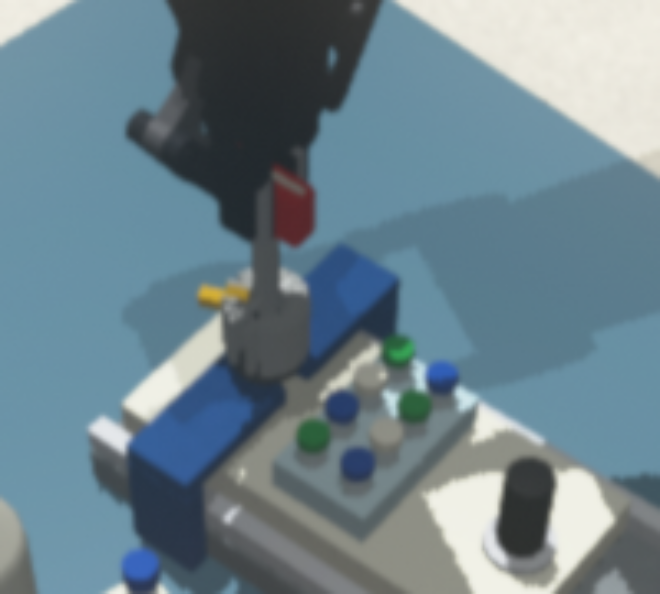

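```bash
python3 -m handwheel '[[0,0,-0.0004,0,0.005],[0,0,0,0,0.005]]'
```

```text
time_s: 12.7
tcp_pos: [0.5738, -0.1208, 0.1587]
ee_rot: [-2.078, -2.354, 0.012]
contact_force: [2.8, -2.9, -9.9]
opening: 0.153
```

The lift stalls at z = 0.1587 (23.7 mm) while the force rises. This is the soft buffer, and it fits the lip estimate. Now the clockwise twist, in small steps while I watch z.

```bash
python3 -m handwheel '[[0,0,-0.0002,3,0.005],[0,0,-0.0002,3,0.005],[0,0,-0.0001,0,0.005]]'
python3 -c "
from h import *
go(.5743,-.1209,.1587)"
```

```text
time_s: 13.0
tcp_pos: [0.5738, -0.1208, 0.1588]
ee_rot: [-2.202, -2.239, 0.012]
contact_force: [3.4, -1.9, -11.0]
opening: 0.158
d tool [-0.0001  0.0005  0.0001] y-angle 0.94 z [-0.0063 -0.0046 -1.    ] q [-0.41  0.25  1.63 -0.01  1.26 -0.42] t 13.0 F [  3.39  -1.85 -11.01] tcp [ 0.5738 -0.1208  0.1588]
```

```bash
python3 -m handwheel '[[0,0,-0.0001,4,0.005],[0,0,-0.0001,4,0.005],[0,0,-0.0001,4,0.005],[0,0,0,0,0.005]]'
python3 -c "
from h import *
go(.5743,-.1209,.1587);print(manip.get_obs()['torque'])"
```

```text
time_s: 13.4
tcp_pos: [0.5736, -0.1208, 0.1587]
ee_rot: [-2.427, -1.994, 0.013]
contact_force: [3.3, -1.8, -10.7]
opening: 0.154
d tool [0.0001 0.0007 0.    ] y-angle -11.2 z [-0.0068 -0.0045 -1.    ] q [-0.41  0.25  1.63 -0.01  1.26 -0.21] t 13.4 F [  3.26  -1.84 -10.71] tcp [ 0.5736 -0.1208  0.1587]
[-4.49655295e-01 -1.06044702e+00  8.41952540e-04]
```

```bash
python3 -m handwheel '[[0,0,-0.0001,5,0.005],[0,0,-0.0001,5,0.005],[0,0,-0.0001,5,0.005],[0,0,-0.0001,5,0.005],[0,0,0,0,0.005]]'
python3 -m handwheel '[[0,0,-0.0001,5,0.005],[0,0,-0.0001,5,0.005],[0,0,-0.0001,5,0.005],[0,0,-0.0001,5,0.005],[0,0,0,5,0.005],[0,0,0,0,0.005]]'
python3 -c "
from h import *
go(.5743,-.1209,.1587);print(manip.get_obs()['torque'])"
```

```text
time_s: 13.9
tcp_pos: [0.5733, -0.1208, 0.1588]
ee_rot: [2.736, 1.543, -0.014]
contact_force: [4.5, -1.9, -10.9]
opening: 0.155
time_s: 14.5
tcp_pos: [0.5731, -0.1206, 0.1588]
ee_rot: [3.001, 0.926, -0.014]
contact_force: [3.3, -2.4, -10.3]
opening: 0.151
d tool [0.0008 0.001  0.0001] y-angle -55.71 z [-0.0084 -0.004  -1.    ] q [-0.41  0.25  1.63 -0.01  1.26  0.56] t 14.5 F [  3.3   -2.36 -10.26] tcp [ 0.5731 -0.1206  0.1588]
[-0.4740577  -0.96051494  0.00737501]
```

```bash
python3 -m handwheel '[[0,0,0,4,0.005],[0,0,0,2,0.005],[0,0,0,0,0.005]]'
python3 -c "
from h import *
go(.5743,-.1209,.1587)"
```

```text
time_s: 14.8
tcp_pos: [0.573, -0.1205, 0.1588]
ee_rot: [3.041, 0.784, -0.015]
contact_force: [3.7, -1.6, -11.1]
opening: 0.158
d tool [0.001  0.001  0.0001] y-angle -61.1 z [-0.0086 -0.0039 -1.    ] q [-0.41  0.25  1.63 -0.01  1.26  0.66] t 14.8 F [  3.66  -1.62 -11.1 ] tcp [ 0.573  -0.1205  0.1588]
```

```bash
python3 -m handwheel '[[0,0,0.0007,0.4,0.005],[0,0,0.0006,0,0.005],[0,0,0,0,0.005]]'
python3 -m handwheel '[[0,0,0.0006,0,0.005],[0,0,0,0,0.005]]'
```

```text
time_s: 15.1
tcp_pos: [0.573, -0.1205, 0.1581]
ee_rot: [3.041, 0.783, -0.015]
contact_force: [2.9, -1.2, -8.7]
opening: 0.151
time_s: 15.3
tcp_pos: [0.573, -0.1205, 0.1577]
ee_rot: [3.04, 0.785, -0.014]
contact_force: [2.8, -1.7, -8.9]
opening: 0.157
```

```bash
python3 -m handwheel '[[0,0,0.0006,0,0.005],[0,0,0,0,0.005]]'
python3 -m handwheel '[[0,0,0.0006,0,0.005],[0,0,0,0,0.005]]'
python3 -m handwheel '[[0,0,0.0005,0,0.005],[0,0,0,0,0.005]]'
```

```text
time_s: 15.5
tcp_pos: [0.5731, -0.1205, 0.1572]
ee_rot: [3.04, 0.786, -0.014]
contact_force: [3.2, -2.0, -9.5]
opening: 0.151
time_s: 15.7
tcp_pos: [0.573, -0.1205, 0.1566]
ee_rot: [3.04, 0.786, -0.014]
contact_force: [2.7, -1.3, -8.9]
opening: 0.151
time_s: 15.9
tcp_pos: [0.573, -0.1205, 0.1561]
ee_rot: [3.04, 0.786, -0.014]
contact_force: [2.7, -1.5, -7.6]
opening: 0.152
```

```bash
python3 -m handwheel '[[0,0,0.0005,0,0.005],[0,0,0,0,0.005]]'
python3 -m handwheel '[[0,0,0.0004,0,0.005],[0,0,0,0,0.005]]'
```

```text
time_s: 16.1
tcp_pos: [0.5731, -0.1205, 0.1556]
ee_rot: [3.04, 0.786, -0.014]
contact_force: [2.2, -1.4, -8.7]
opening: 0.153
time_s: 16.3
tcp_pos: [0.5731, -0.1205, 0.1552]
ee_rot: [3.04, 0.786, -0.014]
contact_force: [3.3, -1.8, -7.8]
opening: 0.149
```

```bash
python3 -m handwheel '[[0,0,0.0004,0,0.005],[0,0,0,0,0.005]]'
```

```text
time_s: 16.5
tcp_pos: [0.5731, -0.1206, 0.1551]
ee_rot: [3.04, 0.786, -0.014]
contact_force: [2.8, -1.9, -9.2]
opening: 0.153
```

```bash
python3 -m handwheel '[[0,0,0.0004,0,0.005],[0,0,0,0,0.005]]'
python3 -c "
from h import *
go(.5743,-.1209,.1587);print(manip.get_obs()['torque'])"
```

```text
time_s: 16.7
tcp_pos: [0.5731, -0.1205, 0.1551]
ee_rot: [3.04, 0.786, -0.014]
contact_force: [2.5, -1.4, -6.9]
opening: 0.149
d tool [ 0.0008  0.0009 -0.0037] y-angle -61.0 z [-0.0084 -0.0041 -1.    ] q [-0.41  0.26  1.64 -0.01  1.25  0.66] t 16.7 F [ 2.51 -1.38 -6.94] tcp [ 0.5731 -0.1205  0.1551]
[-0.28053676 -0.56892656 -0.0430044 ]
```

It seats at z = 0.1551, 3.6 mm below the buffer against 3.5 mm predicted, and the load is coming off. I'll take up the rest and open.

```bash
python3 -m handwheel '[[0,0,0.0004,0,0.005],[0,0,0.0003,0,0.005]]'
python3 -m handwheel '[[0,0,0,0,0.03],[0,0,0,0,0.05],[0,0,0,0,0.07],[0,0,0,0,0.085],[0,0,0,0,0.085],[0,0,0,0,0.085]]'
python3 -c "
from h import *
go(.5743,-.1209,.22)
shot('wrist','w3.png')"
```

```text
time_s: 16.9
tcp_pos: [0.5732, -0.1205, 0.1549]
ee_rot: [3.039, 0.786, -0.014]
contact_force: [1.1, -1.2, -4.9]
opening: 0.147
time_s: 17.5
tcp_pos: [0.5741, -0.1205, 0.1587]
ee_rot: [3.038, 0.787, -0.011]
contact_force: [-0.8, -0.2, -0.2]
opening: 0.994
d tool [-0.0005  0.0005 -0.0613] y-angle -60.97 z [-0.0058 -0.0049 -1.    ] q [-0.41  0.26  1.63 -0.01  1.26  0.66] t 17.5 F [-0.79 -0.18 -0.19] tcp [ 0.5741 -0.1205  0.1587]
```

View pics/w3.png

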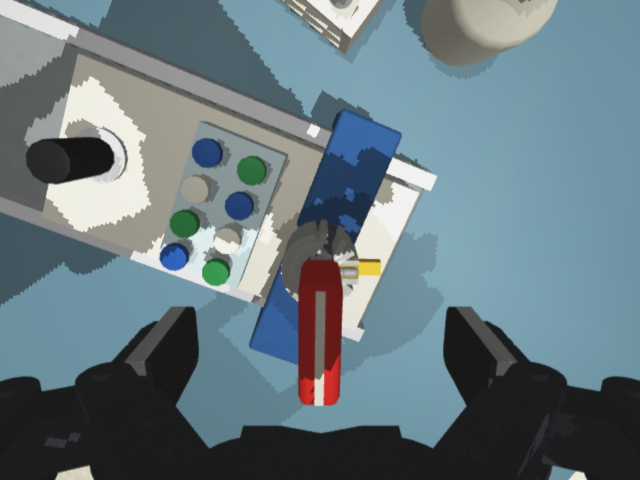

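The knob stayed parked: the pin sits by the yellow mark at (365,268), and the bar's height fits a 20 mm lift. I'll raise, turn back and go over the post.

```bash
python3 -m handwheel '[[0,0,-0.015,0,0.085],[0,0,-0.02,0,0.085],[0,0,-0.02,0,0.085],[0,0,-0.01,0,0.085],[0,0,0,-6,0.085],[0,0,0,-8,0.085],[0,0,0,-8,0.085],[0,0,0,-8,0.085],[0,0,0,-8,0.085],[0,0,0,-8,0.085],[0,0,0,-8,0.085],[0,0,0,-8,0.085],[0,0,0,-4,0.085],[0,0,0,0,0.085]]'
python3 -c "
from h import *
shot('wrist','w4.png')
go(.5564,.0185,.21)"
```

```text
time_s: 18.95
tcp_pos: [0.5756, -0.1205, 0.2355]
ee_rot: [2.063, 2.364, -0.009]
contact_force: [0.1, 0.6, -0.3]
opening: 0.997
d tool [ 0.1405 -0.0004  0.0245] y-angle 7.69 z [-2.0e-04 -7.2e-03 -1.0e+00] q [-0.41  0.19  1.55 -0.01  1.4  -0.54] t 19.0 F [0.51 0.29 0.05] tcp [ 0.5756 -0.1205  0.2355]
```

View pics/w4.png

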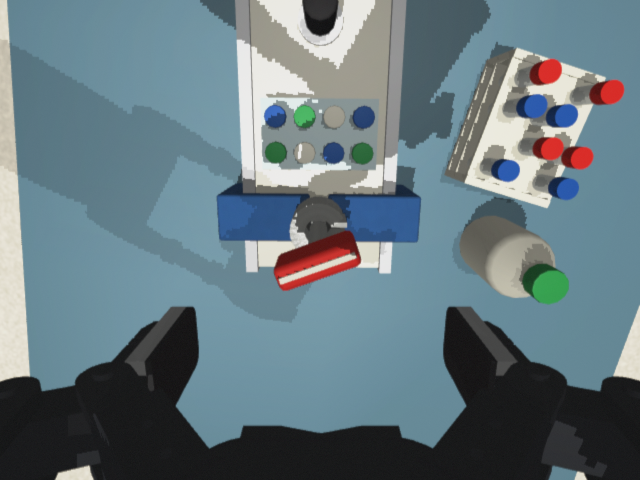

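```bash
python3 - <<'E'
from h import *
D=np.load('pics/w4.npy',allow_pickle=True).item();c,o=D['c'],D['o']
a=plane(c,o,279.5,284.5,.184);b=plane(c,o,355,254,.184);e=b-a;an=np.degrees(np.arctan2(e[1],e[0]));print(np.linalg.norm(e),(a+b)/2,an,'twist',np.radians(97-an))
E
python3 -m handwheel '[[0.02,0,0,0.3,0.085],[0.03,0,0,0.3,0.085],[0.03,0,0,0,0.085],[0.025,0,0,0,0.085],[0.01,0,0,0,0.085],[0,0,0,0,0.085],[0,0,0,0,0.085]]'
python3 -c "
from h import *
shot('wrist','w5.png')
shot('top','t5.png')
go(.5564,.0185,.07)"
```

```text
0.040706406367199764 [ 0.57335922 -0.12087687  0.184     ] 30.852126557937925 twist 1.154498184756498
time_s: 19.7
tcp_pos: [0.5615, -0.0046, 0.236]
ee_rot: [2.092, 2.334, -0.009]
contact_force: [-0.1, 0.0, -0.8]
opening: 0.994
d tool [ 0.0253 -0.0026  0.1657] y-angle 6.23 z [ 0.0012 -0.0086 -1.    ] q [-0.22  0.12  1.63 -0.01  1.39 -0.33] t 19.8 F [0.01 0.28 0.33] tcp [ 0.5615 -0.005   0.236 ]
```

View pics/w5.png

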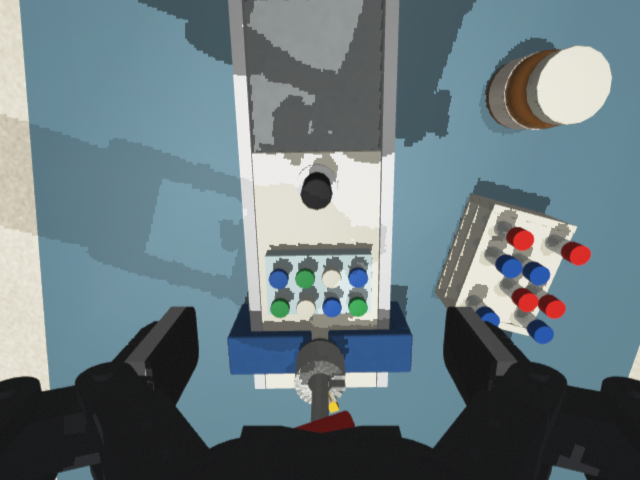

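```bash
python3 - <<'E'
from h import *
D=np.load('pics/w5.npy',allow_pickle=True).item();c,o=D['c'],D['o']
p=plane(c,o,316.3,190.5,.1);print(p)
go(p[0],p[1],.07)
D=np.load('pics/t5.npy',allow_pickle=True).item();cv2.imwrite('pics/t5c.png',cv2.resize(D['c']['color'][240:400,160:430,::-1],None,fx=2.9,fy=2.9))
E
```

```text
[0.55554182 0.02127655 0.1       ]
d tool [ 0.0282 -0.0032  0.1657] y-angle 6.23 z [ 0.0012 -0.0086 -1.    ] q [-0.22  0.12  1.63 -0.01  1.39 -0.33] t 19.8 F [0.01 0.28 0.33] tcp [ 0.5615 -0.005   0.236 ]
```

View pics/t5c.png

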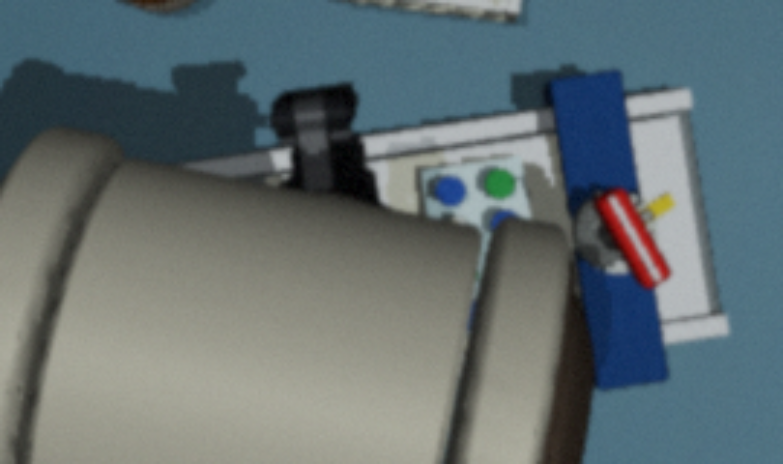

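The top view shows the bar rotated by about 68° (1.19 rad) and pointing to the yellow mark, so it is parked. I'll descend on the post.

```bash
python3 -m handwheel '[[0.011,-0.001,0.01,-0.4,0.085],[0.007,-0.001,0.02,-0.3,0.085],[0.003,0,0.02,0,0.085],[0,0,0.02,0,0.085],[0,0,0.01,0,0.085],[0,0,0,0,0.085],[0,0,0,0,0.085]]'
python3 -c "
from h import *
go(.5558,.020,.07)
shot('wrist','w6.png')"
```

```text
time_s: 20.5
tcp_pos: [0.5567, 0.0142, 0.1504]
ee_rot: [2.085, 2.342, -0.009]
contact_force: [0.6, -0.2, 0.6]
opening: 0.997
d tool [ 0.0065 -0.0002  0.0804] y-angle 6.65 z [ 2.0e-04 -8.2e-03 -1.0e+00] q [-0.19  0.19  1.73 -0.01  1.22 -0.3 ] t 20.5 F [ 0.62 -0.25  0.64] tcp [0.5567 0.0142 0.1504]
```

View pics/w6.png

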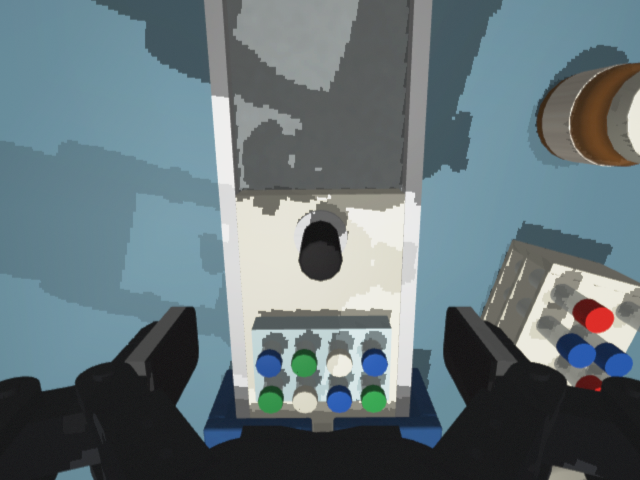

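```bash
python3 -c "
from h import *
D=np.load('pics/w6.npy',allow_pickle=True).item();p=plane(D['c'],D['o'],320.5,262,.1);print(p);go(p[0],p[1],.07)"
python3 -m handwheel '[[0.003,0,0.015,0,0.085],[0.002,0,0.015,0,0.085],[0.001,0,0.015,0,0.085],[0,0,0.01,0,0.085],[0,0,0,0,0.085],[0,0,0,0,0.085]]'
python3 -c "
from h import *
go(.5560,.020,.07)"
```

```text
[0.55582089 0.01825935 0.1       ]
d tool [ 0.0048 -0.0005  0.0805] y-angle 6.65 z [ 5.0e-04 -8.2e-03 -1.0e+00] q [-0.19  0.19  1.73 -0.01  1.22 -0.3 ] t 20.55 F [-0.59 -0.29 -0.46] tcp [0.5568 0.0142 0.1506]
time_s: 21.15
tcp_pos: [0.5589, 0.0198, 0.0951]
ee_rot: [2.082, 2.337, -0.003]
contact_force: [0.5, 0.4, 0.2]
opening: 0.994
d tool [ 0.0008 -0.0031  0.025 ] y-angle 6.62 z [ 0.0078 -0.0093 -0.9999] q [-0.18  0.26  1.77 -0.01  1.11 -0.29] t 21.15 F [0.45 0.44 0.2 ] tcp [0.5589 0.0198 0.0951]
```

```bash
python3 -m handwheel '[[-0.0005,-0.003,0.01,0,0.085],[0,0,0.009,0,0.085],[0,0,0.002,0,0.085],[0,0,0,0,0.085]]'
python3 -c "
from h import *
go(.5558,.0188,.07)"
```

```text
time_s: 21.55
tcp_pos: [0.557, 0.0184, 0.0737]
ee_rot: [2.08, 2.335, -0.001]
contact_force: [0.3, 0.4, 0.2]
opening: 0.998
d tool [ 0.0006 -0.0012  0.0037] y-angle 6.6 z [ 0.0105 -0.0098 -0.9999] q [-0.18  0.28  1.79 -0.01  1.06 -0.29] t 21.55 F [0.27 0.43 0.19] tcp [0.557  0.0184 0.0737]
```

```bash
python3 -m handwheel '[[0,-0.001,0.002,0,0.06],[0,0,0,0,0.04],[0,0,0,0,0.02],[0,0,0,0,0.015],[0,0,0,0,0.015],[0,0,0,0,0.015]]'
python3 -c "
from h import *
go(.5558,.0188,.07)"
```

```text
time_s: 22.15
tcp_pos: [0.5562, 0.0181, 0.0725]
ee_rot: [2.08, 2.335, -0.001]
contact_force: [1.8, -0.8, -1.2]
opening: 0.237
d tool [ 0.0008 -0.0003  0.0025] y-angle 6.62 z [ 0.0106 -0.0102 -0.9999] q [-0.18  0.28  1.79 -0.01  1.06 -0.29] t 22.15 F [ 1.78 -0.78 -1.24] tcp [0.5562 0.0181 0.0725]
```

```bash
python3 -m handwheel '[[0.004,0,0,0,0.015],[0.006,0,0,0,0.015],[0.006,0,-0.0001,0,0.015],[0.006,0,-0.0001,0,0.015],[0,0,0,0,0.015]]'
python3 -c "
from h import *
go(.5562-.122*.09,.0181+.9925*.09,.0725)"
```

```text
time_s: 22.65
tcp_pos: [0.5533, 0.0409, 0.0725]
ee_rot: [2.079, 2.334, -0.003]
contact_force: [-1.3, -0.1, 1.3]
opening: 0.238
d tool [ 0.067  -0.0003 -0.0009] y-angle 6.62 z [ 0.0103 -0.012  -0.9999] q [-0.14  0.28  1.79 -0.01  1.06 -0.25] t 22.65 F [-1.26 -0.08  1.26] tcp [0.5533 0.0409 0.0725]
```

The tray slides freely: 23 mm so far, with low force.

```bash
python3 -m handwheel '[[0.007,0,-0.0001,0,0.015],[0.008,0,-0.0001,0,0.015],[0.008,0,-0.0001,0,0.015],[0.008,0,-0.0001,0,0.015],[0.008,0,-0.0001,0,0.015],[0.004,0,0,0,0.015],[0,0,0,0,0.015]]'
python3 -c "
from h import *
go(.5562-.122*.09,.0181+.9925*.09,.0725)"
```

```text
time_s: 23.35
tcp_pos: [0.5473, 0.088, 0.0725]
ee_rot: [2.078, 2.336, -0.005]
contact_force: [-2.2, -2.0, -0.0]
opening: 0.235
d tool [ 0.0196  0.0002 -0.0003] y-angle 6.68 z [ 0.0092 -0.0123 -0.9999] q [-0.05  0.28  1.79 -0.01  1.06 -0.16] t 23.35 F [-2.15 -2.03 -0.03] tcp [0.5473 0.088  0.0725]
```

```bash
python3 -m handwheel '[[0.004,0,-0.0001,0,0.015],[0.004,0,-0.0001,0,0.015],[0.004,0,-0.0001,0,0.015],[0.003,0,0,0,0.015],[0,0,0,0,0.015]]'
python3 -m handwheel '[[0.002,0,0,0,0.015],[0.002,0,0,0,0.015],[0,0,0,0,0.015]]'
python3 -m handwheel '[[0.002,0,0,0,0.015],[0.002,0,0,0,0.015]]'
python3 -c "
from h import *
go(.5562-.122*.09,.0181+.9925*.09,.0725)"
```

```text
time_s: 23.85
tcp_pos: [0.5452, 0.104, 0.0725]
ee_rot: [2.079, 2.336, -0.005]
contact_force: [-1.3, -1.1, 0.8]
opening: 0.24
time_s: 24.15
tcp_pos: [0.5448, 0.1074, 0.0725]
ee_rot: [2.078, 2.335, -0.007]
contact_force: [-2.7, -2.4, 1.4]
opening: 0.239
time_s: 24.35
tcp_pos: [0.5448, 0.1074, 0.0724]
ee_rot: [2.074, 2.332, -0.016]
contact_force: [-2.6, -11.0, 2.6]
opening: 0.24
d tool [ 0.      0.0004 -0.0001] y-angle 6.7 z [ 0.0089 -0.0217 -0.9997] q [-0.01  0.28  1.79 -0.02  1.06 -0.12] t 24.35 F [ -2.64 -11.02   2.56] tcp [0.5448 0.1074 0.0724]
```

Hard stop at exactly 90 mm of travel, with the force rising. Now I'll let go and go up.

```bash
python3 -m handwheel '[[0,0,0,0,0.015],[0,0,0,0,0.04],[0,0,0,0,0.06],[0,0,0,0,0.085],[0,0,0,0,0.085],[0,0,0,0,0.085]]'
python3 -m handwheel '[[0,0,-0.008,0,0.085],[0,0,-0.02,0,0.085],[0,0,-0.02,0,0.085],[0,0,-0.02,0,0.085],[0,0,-0.02,0,0.085],[0,0,-0.02,0,0.085],[0,0,-0.01,0,0.085],[0,0,0,0,0.085]]'
python3 -c "
from h import *
shot('scene','s7.png');shot('wrist','w7.png');go(.5562-.122*.09,.0181+.9925*.09,.0725)"
```

```text
time_s: 24.95
tcp_pos: [0.546, 0.109, 0.0726]
ee_rot: [2.075, 2.331, -0.009]
contact_force: [0.4, -0.5, -1.0]
opening: 0.994
time_s: 25.75
tcp_pos: [0.5445, 0.1118, 0.1984]
ee_rot: [2.074, 2.33, -0.006]
contact_force: [0.7, -0.1, -0.6]
opening: 0.996
d tool [-2.200e-03  1.000e-04  1.239e-01] y-angle 6.68 z [ 0.0109 -0.0177 -0.9998] q [-0.01  0.13  1.7  -0.02  1.3  -0.12] t 25.85 F [-0.56  0.46 -0.28] tcp [0.5436 0.1118 0.1964]
```

View pics/s7.png

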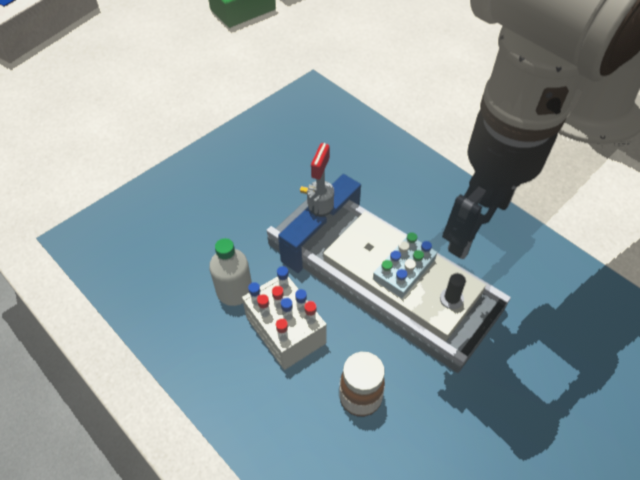

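View pics/w7.png

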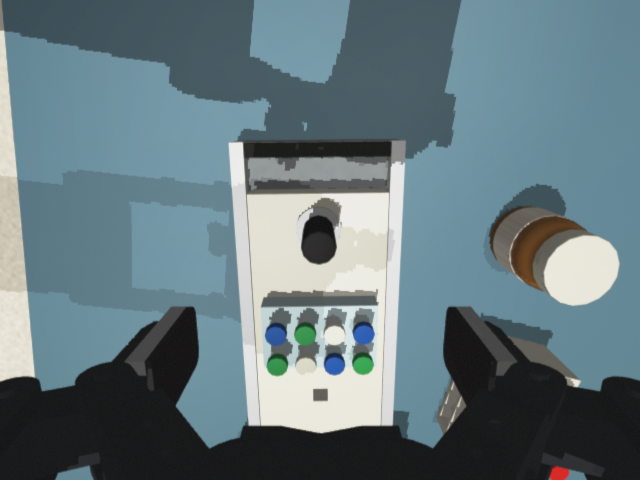

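The scene view shows the knob up and turned, the bystanders in place, and the tray out with its hole exposed at (369,246). I'll check the post travel and bystanders numerically.

```bash
python3 - <<'E'
from h import *
D=np.load('pics/w7.npy',allow_pickle=True).item();p=plane(D['c'],D['o'],319.5,246,.1)
S=np.load('pics/s7.npy',allow_pickle=True).item();A=np.load('pics/scene0.npy',allow_pickle=True).item()
q=plane(S['c'],None,456.5,279.5,.1);q0=plane(A['c'],None,400.3,243.6,.1)
print(p,np.linalg.norm(p[:2]-[.5558,.0185]),q,np.linalg.norm(q-q0))
for nm,lo,hi in(('green',(50,100,40),(80,255,255)),('redA',(0,150,80),(8,255,255))):
    for X in(A,S):print(nm,[b[1] for b in blobs(X['c']['color'],lo,hi,40)[1]])
d=cv2.absdiff(A['c']['color'],S['c']['color']).max(2);print('bystander diff',d[230:420,205:330].mean(),d[345:420,330:390].mean())
go(.5,.1,.2)
E
```

```text
[0.54456425 0.10939313 0.1       ] 0.09158495458039258 [0.54469542 0.10697465 0.1       ] 0.08976454608624691
green [[360.1, 205.3], [365.2, 222.1], [334.6, 231.0], [224.3, 247.7]]
green [[411.8, 236.4], [224.3, 247.7], [418.1, 254.6], [386.8, 264.4]]
redA [[318.8, 166.2], [277.4, 291.0], [262.4, 299.5], [309.7, 306.7], [281.3, 324.1]]
redA [[322.3, 154.8], [277.4, 291.0], [262.5, 299.6], [309.7, 306.6], [281.4, 324.1]]
bystander diff 9.279326315789474 7.210444444444445
d tool [-0.0067 -0.0446 -0.0039] y-angle 6.68 z [ 0.0109 -0.0177 -0.9998] q [-0.01  0.13  1.7  -0.02  1.3  -0.12] t 25.85 F [-0.56  0.46 -0.28] tcp [0.5436 0.1118 0.1964]
```

All checks agree: tray travel is 90 mm, the bystanders haven't moved, the knob is parked and the robot is clear. Handing in.

```bash
python3 -c "
from h import *
print(manip.finish_job())"
```

```text
the job is handed in; nothing more can be done
None
```

The sample loader is unlocked and the tray is drawn out to its end stop. I handed the job in at about 26 s of the 72 s allowed. No verdict is reported, so the checks below are my own.

**Lock knob:** I lifted the knob 23.7 mm, where the motion stalled on the soft buffer. The highest wrist force I read was about 11 N, most of it the spring. The plunger-to-station force itself can't be read. I then turned it about 68° clockwise, and it seated 3.6 mm lower, against 3.5 mm predicted, before I let go. After that the top view put the twist at about 1.19 rad. A rougher wrist-camera reading gave 1.15; both are inside 1.08–1.32.

**Tray:** I pulled the tray by its post until it stopped hard at 90.0 mm of arm travel, then released it and raised the gripper clear. Cameras put the post's travel at 89.8 mm (scene view) and 91.6 mm (wrist view), within calibration error of each other.

**Bystanders and knob afterwards:** The bottle's cap and the rack's red caps were within 0.1 pixel of their starting positions in the scene view. I checked the jar only by eye and saw no shift. The knob was still up and turned.

No check failed.

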